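Shim the drilling jig until the jaw is snug

TASK

On the blue drilling jig the sliding jaw cannot reach the brown hardboard work, so shim the gap: one at a time, stand the two thick grey spacer plates with red tabs upright on the bed between the work and the jaw, each square to the work's edge and centred along it, one behind the other. Then slide the jaw by its yellow handle towards the work until work, plates and jaw sit snug with no play, and let go.

Things in the scene. Friction and masses are not known exactly. Their poses are not given: they have to be found in the camera images.
- plate_a_center (a point): one of two identical spacer plates: dark grey aluminium, 24 mm thick (x), 70 wide (y), 32 high, standing on its long edge; on the middle of its top a red grip tab, 14 mm (x) by 30 (y), 44 tall; 76 mm high overall, about 170 g. Point: its centre, 38 mm above its underside (the tab spans 6 mm below to 38 mm above it), z up. On the table at first.
- plate_b_center (a point): one of two identical spacer plates: dark grey aluminium, 24 mm thick (x), 70 wide (y), 32 high, standing on its long edge; on the middle of its top a red grip tab, 14 mm (x) by 30 (y), 44 tall; 76 mm high overall, about 170 g. Point: its centre, 38 mm above its underside (the tab spans 6 mm below to 38 mm above it), z up. On the table at first.
- work_edge (a point): fixed brown hardboard work with four holes, 110 mm long, 106 wide, 34 high, before a 50 mm high steel stop, on the jig's blue bed (130 mm wide, its top 12 mm above the table). Point: middle of the foot of the edge facing the gap, at the bed's top; x points into the work, y along the edge, z up. The gap (negative x) is 72 to 98 mm wide at first, open above and at both ends.
- jaw_handle (a point): centre of the jaw's yellow handle, 14 mm (x) by 36 (y), 44 tall, its top 78 mm above the bed, on a dark jaw 24 mm thick (x), 110 wide, 35 high. Axes as the work's. The jaw slides only along x, in line with the work_edge point; its face is 12 mm ahead (+x) of the handle's centre. About 3 to 5 N moves it; it stays put. Its travel ends 30 to 40 mm short of the work: one plate stays loose.

How it is judged:
On the way, in this order (a step that is already met when the one before it is completed fails the run):
1. a first spacer plate stands upright in the gap (((x of plate_a_center in the frame of work_edge between -0.09 and -0.007 m and y of plate_a_center in the frame of work_edge between -0.022 and 0.022 m and z of plate_a_center in the frame of work_edge between 0.03 and 0.046 m and angle between plate_a_center's own z axis and vertical below 0.18 rad and angle between the y axis of plate_a_center and the y axis of work_edge, either way round below 0.18 rad) or (x of plate_b_center in the frame of work_edge between -0.09 and -0.007 m and y of plate_b_center in the frame of work_edge between -0.022 and 0.022 m and z of plate_b_center in the frame of work_edge between 0.03 and 0.046 m and angle between plate_b_center's own z axis and vertical below 0.18 rad and angle between the y axis of plate_b_center and the y axis of work_edge, either way round below 0.18 rad))), for 0.2 s.
2. both spacer plates stand upright in the gap, one behind the other (x of plate_a_center in the frame of work_edge between -0.09 and -0.007 m and y of plate_a_center in the frame of work_edge between -0.022 and 0.022 m and z of plate_a_center in the frame of work_edge between 0.03 and 0.046 m and angle between each of plate_a_center, plate_b_center's own z axis and vertical below 0.18 rad and angle between the y axis of each of plate_a_center, plate_b_center and the y axis of work_edge, either way round below 0.18 rad and x of plate_b_center in the frame of work_edge between -0.09 and -0.007 m and y of plate_b_center in the frame of work_edge between -0.022 and 0.022 m and z of plate_b_center in the frame of work_edge between 0.03 and 0.046 m), for 0.2 s.
At the end, for the whole second after the job is handed in: Both spacer plates stand on the bed between the work and the jaw, upright and square to the work's edge within 10 degrees and centred along it within 22 mm, and the jaw is closed on them with less than 7 mm of play in all (x of plate_a_center in the frame of work_edge between -0.05 and -0.007 m and y of plate_a_center in the frame of work_edge between -0.022 and 0.022 m and z of plate_a_center in the frame of work_edge between 0.03 and 0.046 m and angle between each of plate_a_center, plate_b_center's own z axis and vertical below 0.18 rad and angle between the y axis of each of plate_a_center, plate_b_center and the y axis of work_edge, either way round below 0.18 rad and x of plate_b_center in the frame of work_edge between -0.05 and -0.007 m and y of plate_b_center in the frame of work_edge between -0.022 and 0.022 m and z of plate_b_center in the frame of work_edge between 0.03 and 0.046 m and x of jaw_handle in the frame of work_edge above -0.067 m); the robot touches nothing.
It also fails if it takes over 64 s, if anything falls off the work surface, if the arm or the gripper's body presses on something with over 40 N, if the wrist force passes 120 N, or if a joint passes its speed limit or range.

ROBOT

A 6-joint arm with a two-finger parallel gripper is mounted at the origin on the work surface. World frame = base frame: x ahead of the robot, y to its left, z up, the work surface at z = 0. Lengths are in m, angles in rad, forces in N, time in s.
With the tool pointing down it reaches from about 0.375 to 0.975 m from the base axis. Payload 3.8 kg.
Tool frame: the origin (TCP) lies midway between the tips of the shut fingers; the grasp point (between the pads) lies 19 mm behind it; z points along the fingers, y is the line along which they close (so a half turn about z gives the same grasp; the last joint's range is limited). The gripper opens to 85 mm and grips with 20 to 120 N. Pads are 22 mm wide; open, the fingers measure 114 mm over their backs; the gripper's body (76 mm by 85 mm) begins 54 mm behind the grasp point. The pads swing forward as they close: fully open they stand 13 mm farther back than shut.
Start: joints at [1.179, 0.264, 1.604, -0, 1.274, -0.037], TCP at [0.234, 0.633, 0.231] pointing down, gripper open.
Joint ranges: [-2.63, 2.63], [-0.94, 2.18], [0.31, 2.57], [-1.31, 4.45], [0, 2.66], [-2.55, 2.55]. Speed limits (rad/s): [2.57, 2.57, 3.14, 3.14, 3.14, 3.14].

INTERFACE

Orientations are given as a rotation vector (axis times angle).
In Python, from workcell import bot, imaging gives the robot as it stands.
- The arm moves only by the tool step_arm, never from a script. Its argument "series" is a list of rows, each an object of numbers: "grip": the closure, from -1 (fully open) to 1 (shut); "x", "y", "z": the shift along the tool's x, y, z normalised to -1 to 1, where 1 is 500 mm; "ax", "ay", "az": the turn, a rotation vector about the tool's x, y, z normalised to -1 to 1, where 1 is 30 degrees. A call has 1 to 12 rows; each row is the pose to reach, as a shift and turn from the pose commanded when the call began, along the tool's axes at that moment; what a row does not reach only later rows make up. A row lasts 1/10 s, in which the tool goes at most 50 mm and 8.59 degrees, less where a joint would pass 70% of its speed; a pose out of reach is approached as far as the arm can. A call with a number of a shift or a turn outside -1 to 1 is refused whole. A call with a gripper value outside its range is refused whole. The fingers move at their own pace and stop on an object; "force" is the grip in N (left out, the last holds). Time passes only in rows, so rows that repeat a pose let the fingers close. It gives the time, the measured TCP pose, the force, the opening and the grip force at its end, in the units of the state.
- bot.read_state(): the state, without advancing time (a new reading comes with each control period).
- imaging.read_camera(name): name is "scene" or "top" or "wrist"; returns a dict with "img" (384x512x3 uint8, red, green, blue), "fx", "fy", "cx", "cy" (pixels), "R" (3x3) and "t" (3): a world point X has camera coordinates R X + t. Camera axes: x right, y down, z forward; pixel columns grow to the right and rows downward; lengths in m; the calibration is good to about 2 mm. A picture is of the moment at which its call begins. There is no depth.
- bot.finish_job(): hands the job in; it is judged then, once.
The state is a dict: "time": time; "q": joint angles; "joint_vel": joint speeds; "joint_torque": joint torques, N m; "tool_pos": TCP position; "tcp_rot": TCP orientation; "wrist_force": force on the tool from outside, world axes, zero at the start; "torque": the same for the moment, N m; "width": opening from 0.0 (shut) to 1.0 (fully open); "grip_force": force on a finger pad.
Only numpy, scipy, OpenCV 4.12 (cv2) and the standard library are available. Lean on these libraries where they do the work, as an engineer would, in place of code of your own. Each camera call takes 0.05 s, during which the arm holds its last target. There are 200 camera calls.

## Working session

There is one attempt and no reset: what is moved stays moved. The work goes in short steps, Python scripts to look and compute and a tool call to move; the robot and the scene stay as the last step left them, time stands still between calls to the robot, and variables do not carry over. Pictures are saved under pics/ and viewed, at most 13 in all, crops included, and the job is handed in when it is done.

Besides the shell and the picture viewer there is one more tool, called by a JSON object that holds its "method" and its "body", one argument or row to a line. step_arm: Moves the arm, as the interface text tells. Scaled input: -1 to 1 covers 500 mm each way for a shift and 30 degrees each way for a turn. Its arguments: {"type":"object","properties":{"series":{"type":"array","items":{"type":"object","properties":{"grip":{"type":"number"},"x":{"type":"number","minimum":-1,"maximum":1},"y":{"type":"number","minimum":-1,"maximum":1},"z":{"type":"number","minimum":-1,"maximum":1},"ax":{"type":"number","minimum":-1,"maximum":1},"ay":{"type":"number","minimum":-1,"maximum":1},"az":{"type":"number","minimum":-1,"maximum":1}}}},"force":{"type":"number"}},"required":["series"]}

```bash
mkdir -p pics; ls
python3 - <<'E'
from workcell import bot, imaging
import cv2
s=bot.read_state(); print(s['time'],s['tool_pos'],s['tcp_rot'],s['width'])
for n in ['top','scene']:
    c=imaging.read_camera(n); cv2.imwrite(f'pics/{n}0.png',c['img'][:,:,::-1])
    print(n,c['fx'],c['cx'],c['cy'],c['R'],c['t'])
E
```

```text
pics
0.0 [0.23421674 0.63228463 0.22992888] [-0.5542817  -3.09182928  0.00345243] 0.9993557787486218
top 349.3217363440799 257.63367754963934 188.20408838186162 [[ 0.02677286 -0.99958262  0.0108538 ]
 [-0.99699697 -0.02748972 -0.0723972 ]
 [ 0.07266535 -0.00888292 -0.99731682]] [0.0643183  0.52300956 0.72703383]
scene 493.11108634315315 261.22555712971393 185.38416073813676 [[-0.88291917  0.46938557  0.01144184]
 [ 0.35110485  0.6762192  -0.64765189]
 [-0.31173565 -0.56780699 -0.76185045]] [ 0.41024532 -0.19459862  1.34616103]
```

View pics/top0.png

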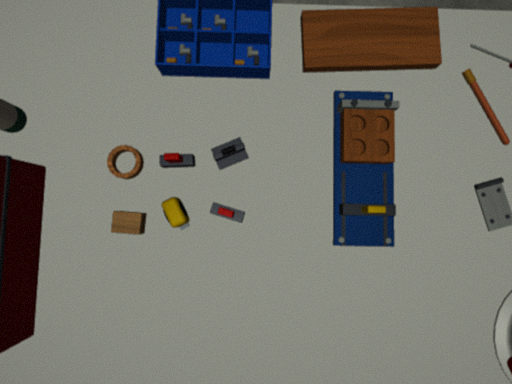

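View pics/scene0.png

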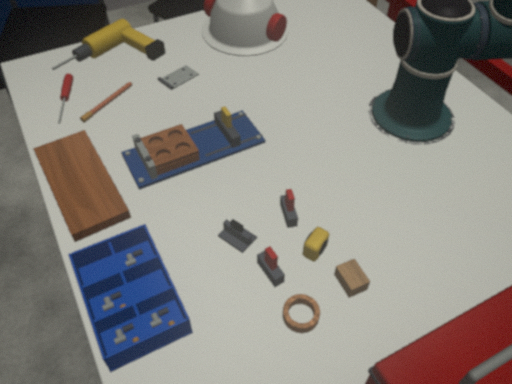

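```bash
cat > h.py <<'E'
import numpy as np, cv2
from scipy.optimize import minimize
from scipy.spatial.transform import Rotation as Ro
from workcell import bot, imaging
def box(cx,cy,z0,dx,dy,h):  # corners, local
    return np.array([[cx+a*dx/2,cy+b*dy/2,z0+c*h] for a in(-1,1) for b in(-1,1) for c in(0,1)])
def proj(c,P):
    p=P@c['R'].T+c['t']; return np.c_[c['fx']*p[:,0]/p[:,2]+c['cx'],c['fy']*p[:,1]/p[:,2]+c['cy']]
def pix2w(c,uv,z):
    d=c['R'].T@np.array([(uv[0]-c['cx'])/c['fx'],(uv[1]-c['cy'])/c['fy'],1]); C=-c['R'].T@c['t']
    return C+d*(z-C[2])/d[2]
def W(P,x,y,a):
    return np.c_[P[:,:2]@np.array([[np.cos(a),-np.sin(a)],[np.sin(a),np.cos(a)]]).T+[x,y],P[:,2]]
def render(c,boxes,p):
    m=np.zeros((384,512),np.uint8)
    for b in boxes:
        h=cv2.convexHull(proj(c,W(b,*p)).astype(np.float32))
        cv2.fillConvexPoly(m,np.round(h*64).astype(np.int32),255,cv2.LINE_AA,6)
    return m
def mask(c,lo,hi,boxes,p0,pad=12,fill=True):
    hsv=cv2.cvtColor(c['img'],cv2.COLOR_RGB2HSV).astype(int)
    if lo[0]<0: hsv[...,0]=(hsv[...,0]+90)%180-90
    m=cv2.inRange(hsv,np.array(lo),np.array(hi))
    roi=cv2.dilate(render(c,boxes,p0),np.ones((2*pad+1,)*2)); m[roi==0]=0
    if fill:
        cs,_=cv2.findContours(m,cv2.RETR_EXTERNAL,cv2.CHAIN_APPROX_NONE)
        if cs: m[:]=0; cv2.drawContours(m,[max(cs,key=cv2.contourArea)],-1,255,-1)
    return m
def fit(items,p0):
    """items: (camera, boxes, mask)"""
    B=[cv2.GaussianBlur(m.astype(np.float32),(0,0),1.5) for _,_,m in items]
    def f(p): return sum(np.sum((cv2.GaussianBlur(render(c,b,p).astype(np.float32),(0,0),1.5)-t)**2)/t.sum() for (c,b,m),t in zip(items,B))
    best=None
    for da in(-.25,0,.25):
        q=np.array(p0)+[0,0,da]
        r=minimize(f,q,method='Nelder-Mead',options=dict(initial_simplex=q+np.array([[0,0,0],[.008,0,0],[0,.008,0],[0,0,.15]]),xatol=1e-5,fatol=1e-3,maxiter=150))
        if best is None or r.fun<best.fun: best=r
    return best.x,best.fun
TAB=box(0,0,.032,.014,.03,.044); BASE=box(0,0,0,.024,.07,.032)
WORK=box(.055,0,.012,.11,.106,.034); HAND=box(0,0,.046,.014,.036,.044)
RED=((-10,110,60),(10,255,255)); YEL=((18,120,80),(35,255,255)); BRN=((3,60,40),(17,230,255)); DARK=((-90,0,0),(90,110,110))
E
cat > m.py <<'E'
from h import *
T=imaging.read_camera('top'); S=imaging.read_camera('scene')
for n,uv in (('A',(177,158)),('B',(227,212))):
    w=pix2w(T,uv,.06); p0=[w[0],w[1],0]
    ms=[(c,[TAB],mask(c,*RED,[TAB],p0)) for c in(T,S)]
    dk=[]
    for c in (T,S):
        a=mask(c,*DARK,[BASE],p0,6)|mask(c,*RED,[TAB],p0)
        dk.append((c,[TAB,BASE],a))
    print(n,fit(ms,p0),fit(dk,p0),[int((m>0).sum()) for _,_,m in ms+dk])
w=pix2w(T,(368,162),.046)
p0=[w[0],w[1],0]
it=[(c,[WORK],mask(c,*BRN,[WORK],p0,5)) for c in(T,S)]
pw,f=fit(it[:1],p0); print('work',pw,f,fit(it,p0))
w=pix2w(T,(376,210),.09)
it=[(c,[HAND],mask(c,*YEL,[HAND],[w[0],w[1],pw[2]])) for c in(T,S)]
print('handle',fit(it,[w[0],w[1],pw[2]]))
s=bot.read_state();print(Ro.from_rotvec(s['tcp_rot']).as_matrix().round(3))
E
python3 m.py
```

```text
A (array([ 0.57798773,  0.25285551, -0.53176653]), np.float64(432.00482177734375)) (array([ 0.57715209,  0.25249907, -0.0170223 ]), np.float64(47.345115661621094)) [109, 77, 450, 565]
B (array([ 0.46968343,  0.14029254, -0.58727177]), np.float64(421.030517578125)) (array([ 0.46942108,  0.14115669, -0.35213038]), np.float64(37.44994354248047)) [115, 54, 408, 405]
work [ 0.58420583 -0.15233183 -0.00922697] 7.149759769439697 (array([ 0.5834801 , -0.15145198, -0.02268011]), np.float64(21.933183670043945))
handle (array([ 0.48224543, -0.15709692, -0.3983268 ]), np.float64(682.921142578125))
[[-0.938  0.347 -0.001]
 [ 0.347  0.938 -0.001]
 [ 0.    -0.001 -1.   ]]
```

```bash
cat > go.py <<'E'
import sys; from h import *
def go(x,y,z,a):
    s=bot.read_state(); R=Ro.from_rotvec(s['tcp_rot']).as_matrix()
    # target: z down, tool y along (-sin a, cos a)
    Y=np.array([-np.sin(a),np.cos(a),0]); Z=np.array([0,0,-1.]); Rt=np.c_[np.cross(Y,Z),Y,Z]
    d=R.T@(np.array([x,y,z])-s['tool_pos'])/.5; r=np.degrees(Ro.from_matrix(R.T@Rt).as_rotvec())/30
    print('t',round(s['time'],2),'tcp',s['tool_pos'].round(4) if hasattr(s['tool_pos'],'round') else s['tool_pos'],'w',round(s['width'],3),'F',np.round(s['wrist_force'],1),'shift',d.round(4),'turn',r.round(3))
if __name__=='__main__': go(*map(float,sys.argv[1:]))
E
python3 go.py .5775 .2525 .13 -.017
```

```text
t 0.2 tcp [0.2343 0.6325 0.2304] w 1.0 F [-0.8  0.6 -0. ] shift [-0.9076 -0.474   0.2015] turn [-0.003 -0.001 -0.645]
```

{"method": "step_arm", "body": {
  "series": [
    {"grip": -1, "x": -0.9076, "y": -0.474, "z": 0.2015, "az": -0.645},
    {"x": -0.9076, "y": -0.474, "z": 0.2015, "az": -0.645},
    {"x": -0.9076, "y": -0.474, "z": 0.2015, "az": -0.645},
    {"x": -0.9076, "y": -0.474, "z": 0.2015, "az": -0.645},
    {"x": -0.9076, "y": -0.474, "z": 0.2015, "az": -0.645},
    {"x": -0.9076, "y": -0.474, "z": 0.2015, "az": -0.645},
    {"x": -0.9076, "y": -0.474, "z": 0.2015, "az": -0.645},
    {"x": -0.9076, "y": -0.474, "z": 0.2015, "az": -0.645},
    {"x": -0.9076, "y": -0.474, "z": 0.2015, "az": -0.645},
    {"x": -0.9076, "y": -0.474, "z": 0.2015, "az": -0.645},
    {"x": -0.9076, "y": -0.474, "z": 0.2015, "az": -0.645},
    {"x": -0.9076, "y": -0.474, "z": 0.2015, "az": -0.645}
  ]
}}

```text
validation failed for argument at $.se...
```

```bash
cat > wr.py <<'E'
import sys; from h import *
from go import go
n=sys.argv[1]; p0=list(map(float,sys.argv[2:5])); zz=float(sys.argv[5])
c=imaging.read_camera('wrist'); im=c['img'].copy()
m=mask(c,*RED,[TAB],p0,40)
print(np.argwhere(m).mean(0),(m>0).sum()); p,f=fit([(c,[TAB],m)],p0); print(p,f)
for q,col in((p,(0,255,0)),(p0,(0,0,255))):
    for b in (TAB,BASE): cv2.polylines(im,[cv2.convexHull(proj(c,W(b,*q)).astype(np.int32))],1,col,1)
cv2.imwrite(f'pics/{n}.png',im[:,:,::-1]); go(*p,zz) if 0 else go(p[0],p[1],zz,p[2])
E
python3 wr.py w1 .5775 .2525 -.017 .037
```

```text
[nan nan] 0
[ 0.5775  0.2525 -0.267 ] nan
t 0.25 tcp [0.2344 0.6326 0.2306] w 0.998 F [ 0.3 -0.1  0.7] shift [-0.9076 -0.4741  0.3877] turn [-0.002 -0.    -0.168]wr.py:6: RuntimeWarning: Mean of empty slice.
  print(np.argwhere(m).mean(0),(m>0).sum()); p,f=fit([(c,[TAB],m)],p0); print(p,f)
  ret = um.true_divide(
h.py:32: RuntimeWarning: invalid value encountered in scalar divide
  def f(p): return sum(np.sum((cv2.GaussianBlur(render(c,b,p).astype(np.float32),(0,0),1.5)-t)**2)/t.sum() for (c,b,m),t in zip(items,B))
```

View pics/w1.png

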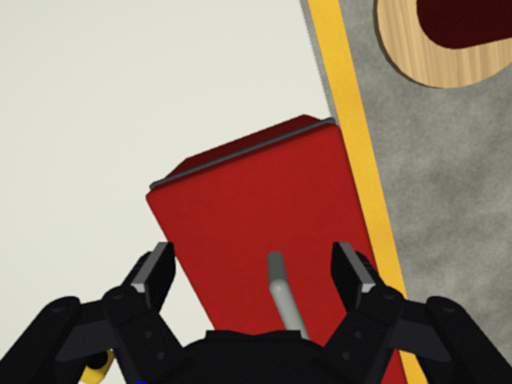

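The call was refused before anything moved, so the picture only shows the red toolbox under the gripper. I'll write out every field in each row and clear the toolbox before going down.

{"method": "step_arm", "body": {
  "force": 40,
  "series": [
    {"grip": -1, "x": -0.3, "y": -0.16, "z": 0, "ax": 0, "ay": 0, "az": -0.3},
    {"grip": -1, "x": -0.3, "y": -0.16, "z": 0, "ax": 0, "ay": 0, "az": -0.3},
    {"grip": -1, "x": -0.3, "y": -0.16, "z": 0, "ax": 0, "ay": 0, "az": -0.3},
    {"grip": -1, "x": -0.6, "y": -0.32, "z": 0, "ax": 0, "ay": 0, "az": -0.645},
    {"grip": -1, "x": -0.6, "y": -0.32, "z": 0, "ax": 0, "ay": 0, "az": -0.645},
    {"grip": -1, "x": -0.6, "y": -0.32, "z": 0, "ax": 0, "ay": 0, "az": -0.645},
    {"grip": -1, "x": -0.9076, "y": -0.474, "z": 0.2, "ax": 0, "ay": 0, "az": -0.645},
    {"grip": -1, "x": -0.9076, "y": -0.474, "z": 0.2, "ax": 0, "ay": 0, "az": -0.645},
    {"grip": -1, "x": -0.9076, "y": -0.474, "z": 0.2, "ax": 0, "ay": 0, "az": -0.645},
    {"grip": -1, "x": -0.9076, "y": -0.474, "z": 0.2, "ax": 0, "ay": 0, "az": -0.645},
    {"grip": -1, "x": -0.9076, "y": -0.474, "z": 0.2, "ax": 0, "ay": 0, "az": -0.645},
    {"grip": -1, "x": -0.9076, "y": -0.474, "z": 0.2, "ax": 0, "ay": 0, "az": -0.645}
  ]
}}

```text
time: 1.45
tool_pos: [0.5784, 0.2488, 0.128]
tcp_rot: [-0.034, -3.138, 0.005]
wrist_force: [-1.0, -0.3, -0.4]
width: 1.002
grip_force: 0.0
```

```bash
python3 wr.py w2 .5775 .2525 -.017 .037
```

```text
[200.86666667 259.37849462] 930
[0.57794188 0.25409305 0.21733284] 60.86932373046875
t 1.5 tcp [0.5778 0.2508 0.1294] w 1.001 F [ 0.   0.8 -0.3] shift [-0.0007  0.0068  0.1847] turn [-0.002 -0.006 -0.455]
```

View pics/w2.png

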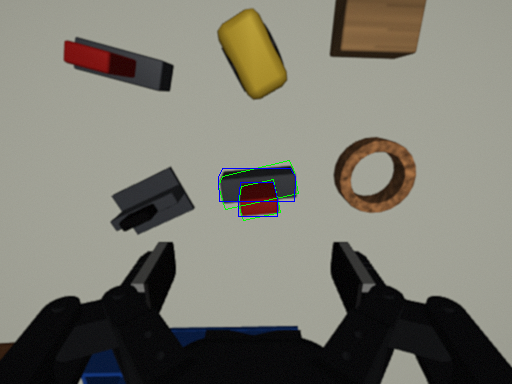

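The prior outline (blue, from the top and scene views) sits on the plate at about (258,187), with its tab at (258,200). The pose is good, so I'll descend and grip.

{"method": "step_arm", "body": {
  "force": 50,
  "series": [
    {"grip": -1, "x": 0, "y": 0, "z": 0.1, "ax": 0, "ay": 0, "az": -0.03},
    {"grip": -1, "x": 0, "y": 0, "z": 0.186, "ax": 0, "ay": 0, "az": -0.03},
    {"grip": -1, "x": 0, "y": 0, "z": 0.186, "ax": 0, "ay": 0, "az": -0.03},
    {"grip": 1, "x": 0, "y": 0, "z": 0.186, "ax": 0, "ay": 0, "az": -0.03},
    {"grip": 1, "x": 0, "y": 0, "z": 0.186, "ax": 0, "ay": 0, "az": -0.03},
    {"grip": 1, "x": 0, "y": 0, "z": 0.186, "ax": 0, "ay": 0, "az": -0.03},
    {"grip": 1, "x": 0, "y": 0, "z": 0.186, "ax": 0, "ay": 0, "az": -0.03},
    {"grip": 1, "x": 0, "y": 0, "z": 0.186, "ax": 0, "ay": 0, "az": -0.03},
    {"grip": 1, "x": 0, "y": 0, "z": 0.186, "ax": 0, "ay": 0, "az": -0.03}
  ]
}}

```text
time: 2.4
tool_pos: [0.5795, 0.254, 0.0412]
tcp_rot: [0.002, 3.138, 0.003]
wrist_force: [-0.5, 1.2, 6.7]
width: 0.344
grip_force: 49.8
```

{"method": "step_arm", "body": {
  "series": [
    {"grip": 1, "x": 0, "y": 0, "z": -0.1, "ax": 0, "ay": 0, "az": 0},
    {"grip": 1, "x": 0, "y": 0, "z": -0.2, "ax": 0, "ay": 0, "az": 0},
    {"grip": 1, "x": 0, "y": 0, "z": -0.26, "ax": 0, "ay": 0, "az": 0},
    {"grip": 1, "x": 0, "y": 0, "z": -0.26, "ax": 0, "ay": 0, "az": 0},
    {"grip": 1, "x": 0, "y": 0, "z": -0.26, "ax": 0, "ay": 0, "az": 0}
  ]
}}

```text
time: 2.9
tool_pos: [0.5782, 0.2532, 0.1697]
tcp_rot: [0.002, 3.139, 0.001]
wrist_force: [-0.0, 0.1, -2.6]
width: 0.347
grip_force: 50.3
```

```bash
python3 go.py .569 -.152 .167 -.012
```

```text
t 2.9 tcp [0.5782 0.2532 0.1697] w 0.347 F [-0.   0.1 -2.6] shift [ 0.0172 -0.8105  0.0046] turn [0.002 0.004 0.02 ]
```

{"method": "step_arm", "body": {
  "series": [
    {"grip": 1, "x": 0.02, "y": -0.81, "z": 0, "ax": 0, "ay": 0, "az": 0.02},
    {"grip": 1, "x": 0.02, "y": -0.81, "z": 0, "ax": 0, "ay": 0, "az": 0.02},
    {"grip": 1, "x": 0.02, "y": -0.81, "z": 0, "ax": 0, "ay": 0, "az": 0.02},
    {"grip": 1, "x": 0.02, "y": -0.81, "z": 0, "ax": 0, "ay": 0, "az": 0.02},
    {"grip": 1, "x": 0.02, "y": -0.81, "z": 0, "ax": 0, "ay": 0, "az": 0.02},
    {"grip": 1, "x": 0.02, "y": -0.81, "z": 0, "ax": 0, "ay": 0, "az": 0.02},
    {"grip": 1, "x": 0.02, "y": -0.81, "z": 0, "ax": 0, "ay": 0, "az": 0.02},
    {"grip": 1, "x": 0.02, "y": -0.81, "z": 0, "ax": 0, "ay": 0, "az": 0.02},
    {"grip": 1, "x": 0.02, "y": -0.81, "z": 0.1, "ax": 0, "ay": 0, "az": 0.02},
    {"grip": 1, "x": 0.02, "y": -0.81, "z": 0.1, "ax": 0, "ay": 0, "az": 0.02},
    {"grip": 1, "x": 0.02, "y": -0.81, "z": 0.1, "ax": 0, "ay": 0, "az": 0.02}
  ]
}}

```text
time: 4.0
tool_pos: [0.5639, -0.1511, 0.1147]
tcp_rot: [-0.02, -3.134, -0.004]
wrist_force: [-0.0, 0.6, -1.5]
width: 0.348
grip_force: 50.6
```

```bash
python3 go.py .567 -.152 .051 -.012
python3 - <<'E'
from h import *
w=imaging.read_camera('wrist'); s=imaging.read_camera('scene')
a=w['img'].copy()
for p in([.584,-.152,-.012],):
    for P in (box(.055,0,.046,.11,.106,0),): cv2.polylines(a,[cv2.convexHull(proj(w,W(P,*p)).astype(np.int32))],1,(0,255,0),1)
cv2.imwrite('pics/w3.png',np.hstack([a[:,:,::-1],cv2.resize(s['img'][90:210,100:290,::-1],(288,182)).repeat(1,0)[:182] if 0 else np.zeros((384,0,3),np.uint8)]))
E
```

```text
t 4.0 tcp [ 0.5639 -0.1511  0.1147] w 0.348 F [-0.   0.6 -1.5] shift [-0.0072 -0.0021  0.1273] turn [ 0.005 -0.015 -0.001]
```

View pics/w3.png

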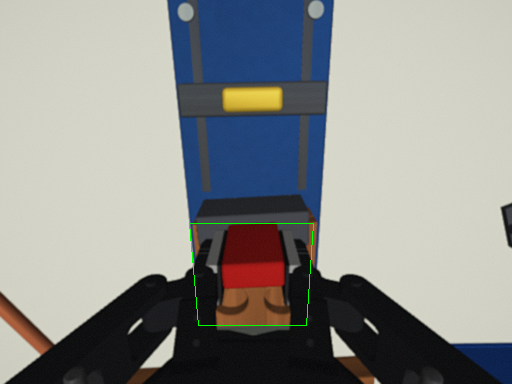

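The work outline matches at row 224 and columns 193–315. The held plate is square and centred, with its tab at about (252,255) and the jaw handle at (252,99). I'll lower it.

{"method": "step_arm", "body": {
  "series": [
    {"grip": 1, "x": 0.004, "y": 0, "z": 0.07, "ax": 0, "ay": 0, "az": 0},
    {"grip": 1, "x": 0.004, "y": 0, "z": 0.115, "ax": 0, "ay": 0, "az": 0},
    {"grip": 1, "x": 0.004, "y": 0, "z": 0.125, "ax": 0, "ay": 0, "az": 0},
    {"grip": 1, "x": 0.004, "y": 0, "z": 0.132, "ax": 0, "ay": 0, "az": 0},
    {"grip": 1, "x": 0.004, "y": 0, "z": 0.132, "ax": 0, "ay": 0, "az": 0}
  ]
}}

```text
time: 4.6
tool_pos: [0.5667, -0.1518, 0.0541]
tcp_rot: [0.017, 3.139, -0.001]
wrist_force: [0.4, -0.2, -1.2]
width: 0.343
grip_force: 50.6
```

```bash
python3 go.py .567 -.152 .051 -.012
```

```text
t 4.6 tcp [ 0.5667 -0.1518  0.0541] w 0.343 F [ 0.4 -0.2 -1.2] shift [-0.0005 -0.0005  0.0061] turn [-0.002  0.005  0.002]
```

{"method": "step_arm", "body": {
  "series": [
    {"grip": 1, "x": 0, "y": 0, "z": 0.004, "ax": 0, "ay": 0, "az": 0},
    {"grip": 1, "x": 0, "y": 0, "z": 0.004, "ax": 0, "ay": 0, "az": 0}
  ]
}}

```text
time: 4.8
tool_pos: [0.5673, -0.1523, 0.0533]
tcp_rot: [0.018, 3.137, -0.001]
wrist_force: [-2.4, 0.6, 6.7]
width: 0.343
grip_force: 51.5
```

{"method": "step_arm", "body": {
  "series": [
    {"grip": 1, "x": 0, "y": 0, "z": 0.003, "ax": 0, "ay": 0, "az": 0},
    {"grip": 1, "x": 0, "y": 0, "z": 0.003, "ax": 0, "ay": 0, "az": 0}
  ]
}}

```text
time: 5.0
tool_pos: [0.5675, -0.1523, 0.0533]
tcp_rot: [0.019, 3.137, -0.001]
wrist_force: [-5.1, 1.8, 13.5]
width: 0.342
grip_force: 52.4
```

Contact with the bed is confirmed. I'll release and lift.

{"method": "step_arm", "body": {
  "series": [
    {"grip": 1, "x": 0, "y": 0, "z": -0.005, "ax": 0, "ay": 0, "az": 0},
    {"grip": -1, "x": 0, "y": 0, "z": -0.005, "ax": 0, "ay": 0, "az": 0},
    {"grip": -1, "x": 0, "y": 0, "z": -0.005, "ax": 0, "ay": 0, "az": 0},
    {"grip": -1, "x": 0, "y": 0, "z": -0.005, "ax": 0, "ay": 0, "az": 0},
    {"grip": -1, "x": 0, "y": 0, "z": -0.005, "ax": 0, "ay": 0, "az": 0},
    {"grip": -1, "x": 0, "y": 0, "z": -0.005, "ax": 0, "ay": 0, "az": 0},
    {"grip": -1, "x": 0, "y": 0, "z": -0.1, "ax": 0, "ay": 0, "az": 0},
    {"grip": -1, "x": 0, "y": 0, "z": -0.2, "ax": 0, "ay": 0, "az": 0},
    {"grip": -1, "x": 0, "y": 0, "z": -0.2, "ax": 0, "ay": 0, "az": 0}
  ]
}}

```text
time: 5.9
tool_pos: [0.5707, -0.1537, 0.1571]
tcp_rot: [0.019, 3.128, -0.007]
wrist_force: [0.6, -0.7, 0.0]
width: 0.995
grip_force: 0.0
```

```bash
python3 go.py .4694 .1412 .13 -.352
python3 - <<'E'
from h import *
w=imaging.read_camera('wrist'); a=w['img'].copy(); p=[.567,-.152,-.012]
for b in(TAB,BASE):
    cv2.polylines(a,[cv2.convexHull(proj(w,W(b+[0,0,.012],*p)).astype(np.int32))],1,(0,255,0),1)
cv2.imwrite('pics/w4.png',a[:,:,::-1])
E
```

```text
t 5.9 tcp [ 0.5707 -0.1537  0.1571] w 0.995 F [ 0.6 -0.7  0. ] shift [0.2104 0.5875 0.0489] turn [-0.003  0.028  0.65 ]
```

View pics/w4.png

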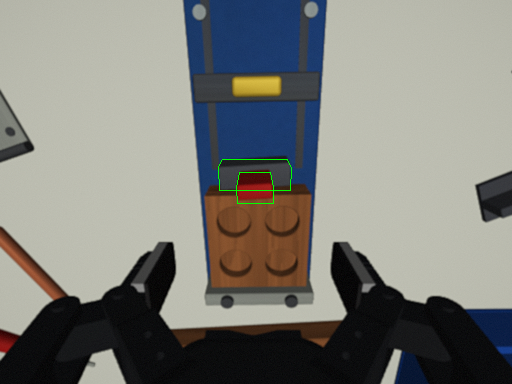

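Plate A stands square in the gap next to the work, with its tab at (255,188) and the jaw still at row 87. Now plate B.

{"method": "step_arm", "body": {
  "series": [
    {"grip": -1, "x": 0.198, "y": 0.587, "z": 0, "ax": 0, "ay": 0, "az": 0.65},
    {"grip": -1, "x": 0.198, "y": 0.587, "z": 0, "ax": 0, "ay": 0, "az": 0.65},
    {"grip": -1, "x": 0.198, "y": 0.587, "z": 0, "ax": 0, "ay": 0, "az": 0.65},
    {"grip": -1, "x": 0.198, "y": 0.587, "z": 0.04, "ax": 0, "ay": 0, "az": 0.65},
    {"grip": -1, "x": 0.198, "y": 0.587, "z": 0.04, "ax": 0, "ay": 0, "az": 0.65},
    {"grip": -1, "x": 0.198, "y": 0.587, "z": 0.04, "ax": 0, "ay": 0, "az": 0.65},
    {"grip": -1, "x": 0.198, "y": 0.587, "z": 0.04, "ax": 0, "ay": 0, "az": 0.65},
    {"grip": -1, "x": 0.198, "y": 0.587, "z": 0.04, "ax": 0, "ay": 0, "az": 0.65},
    {"grip": -1, "x": 0.198, "y": 0.587, "z": 0.04, "ax": 0, "ay": 0, "az": 0.65}
  ]
}}

```text
time: 6.85
tool_pos: [0.4694, 0.1422, 0.1281]
tcp_rot: [-0.549, -3.092, 0.002]
wrist_force: [0.3, -0.2, 0.5]
width: 1.001
grip_force: 0.0
```

```bash
python3 wr.py w5 .4694 .1412 -.352 .039;python3 go.py .4694 .1412 .039 -.352
```

```text
[206.55403349 252.97564688] 657
[ 0.47056483  0.14209459 -0.1806231 ] 198.8500518798828
t 6.9 tcp [0.4699 0.1418 0.1284] w 0.995 F [-0.1  0.1  0.5] shift [-0.0011  0.0013  0.1788] turn [-0.002 -0.    -0.328]
t 6.9 tcp [0.4699 0.1418 0.1284] w 0.995 F [-0.1  0.1  0.5] shift [ 0.0004 -0.0012  0.1788] turn [-0.002 -0.    -0.001]
```

View pics/w5.png

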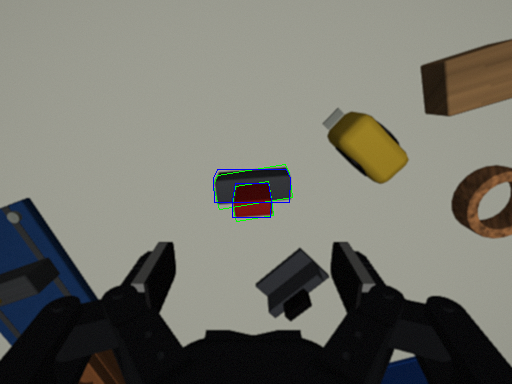

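The blue outline lies on plate B, with its base at (253,186) and tab at (252,200); it's off by only a degree or two of yaw. I'll descend and grip.

{"method": "step_arm", "body": {
  "series": [
    {"grip": -1, "x": 0, "y": 0, "z": 0.1, "ax": 0, "ay": 0, "az": -0.05},
    {"grip": -1, "x": 0, "y": 0, "z": 0.18, "ax": 0, "ay": 0, "az": -0.05},
    {"grip": -1, "x": 0, "y": 0, "z": 0.18, "ax": 0, "ay": 0, "az": -0.05},
    {"grip": 1, "x": 0, "y": 0, "z": 0.18, "ax": 0, "ay": 0, "az": -0.05},
    {"grip": 1, "x": 0, "y": 0, "z": 0.18, "ax": 0, "ay": 0, "az": -0.05},
    {"grip": 1, "x": 0, "y": 0, "z": 0.18, "ax": 0, "ay": 0, "az": -0.05},
    {"grip": 1, "x": 0, "y": 0, "z": 0.18, "ax": 0, "ay": 0, "az": -0.05},
    {"grip": 1, "x": 0, "y": 0, "z": 0.18, "ax": 0, "ay": 0, "az": -0.05},
    {"grip": 1, "x": 0, "y": 0, "z": 0.18, "ax": 0, "ay": 0, "az": -0.05}
  ]
}}

```text
time: 7.8
tool_pos: [0.4717, 0.1431, 0.0411]
tcp_rot: [0.509, 3.096, 0.002]
wrist_force: [-1.0, -0.7, 6.3]
width: 0.342
grip_force: 50.3
```

{"method": "step_arm", "body": {
  "series": [
    {"grip": 1, "x": 0, "y": 0, "z": -0.1, "ax": 0, "ay": 0, "az": 0},
    {"grip": 1, "x": 0, "y": 0, "z": -0.2, "ax": 0, "ay": 0, "az": 0},
    {"grip": 1, "x": 0, "y": 0, "z": -0.28, "ax": 0, "ay": 0, "az": 0},
    {"grip": 1, "x": 0, "y": 0, "z": -0.28, "ax": 0, "ay": 0, "az": 0},
    {"grip": 1, "x": 0, "y": 0, "z": -0.28, "ax": 0, "ay": 0, "az": 0},
    {"grip": 1, "x": 0, "y": 0, "z": -0.28, "ax": 0, "ay": 0, "az": 0}
  ]
}}

```text
time: 8.4
tool_pos: [0.4682, 0.1425, 0.1773]
tcp_rot: [-0.509, -3.097, 0.002]
wrist_force: [-0.4, 0.8, -1.8]
width: 0.344
grip_force: 50.5
```

```bash
python3 go.py .536 -.152 .175 -.012
```

```text
t 8.4 tcp [0.4682 0.1425 0.1773] w 0.344 F [-0.4  0.8 -1.8] shift [-0.3171 -0.5145  0.0046] turn [-0.002 -0.005 -0.599]
```

{"method": "step_arm", "body": {
  "series": [
    {"grip": 1, "x": -0.317, "y": -0.514, "z": 0, "ax": 0, "ay": 0, "az": -0.6},
    {"grip": 1, "x": -0.317, "y": -0.514, "z": 0, "ax": 0, "ay": 0, "az": -0.6},
    {"grip": 1, "x": -0.317, "y": -0.514, "z": 0, "ax": 0, "ay": 0, "az": -0.6},
    {"grip": 1, "x": -0.317, "y": -0.514, "z": 0, "ax": 0, "ay": 0, "az": -0.6},
    {"grip": 1, "x": -0.317, "y": -0.514, "z": 0, "ax": 0, "ay": 0, "az": -0.6},
    {"grip": 1, "x": -0.317, "y": -0.514, "z": 0, "ax": 0, "ay": 0, "az": -0.6},
    {"grip": 1, "x": -0.317, "y": -0.514, "z": 0, "ax": 0, "ay": 0, "az": -0.6},
    {"grip": 1, "x": -0.317, "y": -0.514, "z": 0, "ax": 0, "ay": 0, "az": -0.6},
    {"grip": 1, "x": -0.317, "y": -0.514, "z": 0.02, "ax": 0, "ay": 0, "az": -0.6},
    {"grip": 1, "x": -0.317, "y": -0.514, "z": 0.02, "ax": 0, "ay": 0, "az": -0.6}
  ]
}}

```text
time: 9.4
tool_pos: [0.5353, -0.1494, 0.1657]
tcp_rot: [-0.017, -3.136, -0.004]
wrist_force: [-0.2, 0.7, -2.1]
width: 0.343
grip_force: 50.9
```

```bash
python3 go.py .536 -.152 .051 -.012
python3 - <<'E'
from h import *
w=imaging.read_camera('wrist'); s=imaging.read_camera('scene')
cv2.imwrite('pics/w6.png',np.hstack([cv2.resize(w['img'],(400,300)),cv2.resize(s['img'][60:240,90:330],(400,300))])[:,:,::-1])
E
```

```text
t 9.4 tcp [ 0.5353 -0.1494  0.1657] w 0.343 F [-0.2  0.7 -2.1] shift [-0.0028 -0.0057  0.2293] turn [ 0.004 -0.01   0.003]
```

View pics/w6.png

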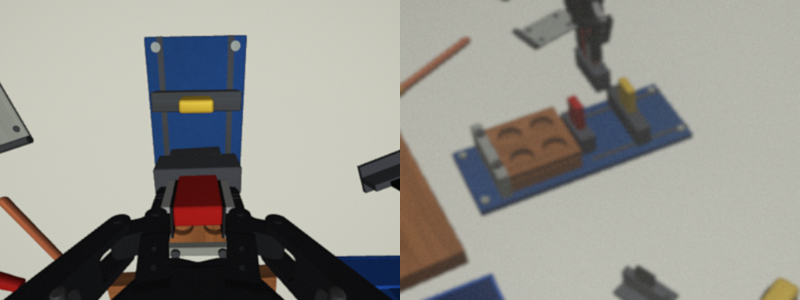

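Plate A is upright against the work at (580,120) in the scene crop. Plate B hangs square between it and the jaw handle, so I'll lower it.

{"method": "step_arm", "body": {
  "series": [
    {"grip": 1, "x": 0, "y": -0.004, "z": 0.08, "ax": 0, "ay": 0, "az": 0},
    {"grip": 1, "x": 0, "y": -0.004, "z": 0.16, "ax": 0, "ay": 0, "az": 0},
    {"grip": 1, "x": 0, "y": -0.004, "z": 0.2, "ax": 0, "ay": 0, "az": 0},
    {"grip": 1, "x": 0, "y": -0.004, "z": 0.218, "ax": 0, "ay": 0, "az": 0},
    {"grip": 1, "x": 0, "y": -0.004, "z": 0.218, "ax": 0, "ay": 0, "az": 0}
  ]
}}

```text
time: 10.0
tool_pos: [0.5365, -0.1523, 0.0587]
tcp_rot: [-0.016, -3.139, -0.001]
wrist_force: [-0.1, -0.3, -1.6]
width: 0.343
grip_force: 50.8
```

{"method": "step_arm", "body": {
  "series": [
    {"grip": 1, "x": 0, "y": 0, "z": 0.005, "ax": 0, "ay": 0, "az": 0},
    {"grip": 1, "x": 0, "y": 0, "z": 0.005, "ax": 0, "ay": 0, "az": 0}
  ]
}}

```text
time: 10.2
tool_pos: [0.5389, -0.1537, 0.0589]
tcp_rot: [0.018, 3.139, -0.002]
wrist_force: [0.4, -0.4, -1.5]
width: 0.344
grip_force: 50.8
```

{"method": "step_arm", "body": {
  "series": [
    {"grip": 1, "x": 0, "y": 0, "z": 0.005, "ax": 0, "ay": 0, "az": 0},
    {"grip": 1, "x": 0, "y": 0, "z": 0.005, "ax": 0, "ay": 0, "az": 0}
  ]
}}

```text
time: 10.4
tool_pos: [0.538, -0.1537, 0.0555]
tcp_rot: [0.019, 3.14, -0.001]
wrist_force: [0.8, -0.3, -2.0]
width: 0.346
grip_force: 50.8
```

{"method": "step_arm", "body": {
  "series": [
    {"grip": 1, "x": 0, "y": 0, "z": 0.004, "ax": 0, "ay": 0, "az": 0},
    {"grip": 1, "x": 0, "y": 0, "z": 0.004, "ax": 0, "ay": 0, "az": 0}
  ]
}}

```text
time: 10.6
tool_pos: [0.5379, -0.1537, 0.0532]
tcp_rot: [0.019, 3.14, -0.001]
wrist_force: [-0.2, 0.2, 0.0]
width: 0.344
grip_force: 51.0
```

{"method": "step_arm", "body": {
  "series": [
    {"grip": 1, "x": 0, "y": 0, "z": 0.002, "ax": 0, "ay": 0, "az": 0},
    {"grip": -1, "x": 0, "y": 0, "z": 0.001, "ax": 0, "ay": 0, "az": 0},
    {"grip": -1, "x": 0, "y": 0, "z": 0, "ax": 0, "ay": 0, "az": 0},
    {"grip": -1, "x": 0, "y": 0, "z": 0, "ax": 0, "ay": 0, "az": 0},
    {"grip": -1, "x": 0, "y": 0, "z": 0, "ax": 0, "ay": 0, "az": 0},
    {"grip": -1, "x": 0, "y": 0, "z": 0, "ax": 0, "ay": 0, "az": 0},
    {"grip": -1, "x": 0, "y": 0, "z": -0.1, "ax": 0, "ay": 0, "az": 0},
    {"grip": -1, "x": 0, "y": 0, "z": -0.2, "ax": 0, "ay": 0, "az": 0},
    {"grip": -1, "x": 0, "y": 0, "z": -0.2, "ax": 0, "ay": 0, "az": 0},
    {"grip": -1, "x": 0, "y": 0, "z": -0.2, "ax": 0, "ay": 0, "az": 0}
  ]
}}

```text
time: 11.6
tool_pos: [0.5389, -0.1539, 0.1549]
tcp_rot: [0.019, 3.137, -0.002]
wrist_force: [-0.7, 0.5, -0.7]
width: 1.001
grip_force: 0.0
```

Run:
```python
from h import *
from go import go
w=imaging.read_camera('wrist'); a=w['img'].copy()
p0=[.482,-.152,-.012]; m=mask(w,*YEL,[HAND],p0,25); p,f=fit([(w,[HAND],m)],p0); print(p,f,np.argwhere(m).mean(0))
for q,col in((p,(0,255,0)),(p0,(255,0,0))): cv2.polylines(a,[cv2.convexHull(proj(w,W(HAND,*q)).astype(np.int32))],1,col,1)
cv2.imwrite('pics/w7.png',a[:,:,::-1]); go(p[0],-.152,.056,-.012)
```

```text
[ 0.48193006 -0.15018129  0.01060777] 16.602394104003906 [129.57512438 256.84179104]
t 11.65 tcp [ 0.5374 -0.1534  0.1529] w 1.002 F [-0.1 -0.2 -0.1] shift [0.1111 0.0016 0.1937] turn [-0.     0.001  0.   ]
```

View pics/w7.png

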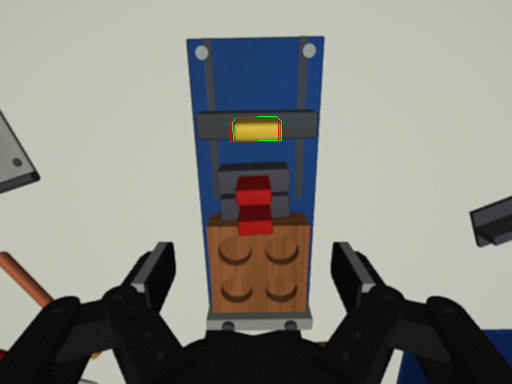

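Both plates stand one behind the other, tabs at (254,190) and (255,220), and the handle at (257,129) fits x = 0.482. Next I'll grip the handle.

{"method": "step_arm", "body": {
  "force": 60,
  "series": [
    {"grip": -1, "x": 0.06, "y": 0.002, "z": 0, "ax": 0, "ay": 0, "az": 0},
    {"grip": -1, "x": 0.111, "y": 0.002, "z": 0, "ax": 0, "ay": 0, "az": 0},
    {"grip": -1, "x": 0.111, "y": 0.002, "z": 0, "ax": 0, "ay": 0, "az": 0},
    {"grip": -1, "x": 0.111, "y": 0.002, "z": 0.1, "ax": 0, "ay": 0, "az": 0},
    {"grip": -1, "x": 0.111, "y": 0.002, "z": 0.19, "ax": 0, "ay": 0, "az": 0},
    {"grip": -1, "x": 0.111, "y": 0.002, "z": 0.19, "ax": 0, "ay": 0, "az": 0},
    {"grip": 1, "x": 0.111, "y": 0.002, "z": 0.19, "ax": 0, "ay": 0, "az": 0},
    {"grip": 1, "x": 0.111, "y": 0.002, "z": 0.19, "ax": 0, "ay": 0, "az": 0},
    {"grip": 1, "x": 0.111, "y": 0.002, "z": 0.19, "ax": 0, "ay": 0, "az": 0},
    {"grip": 1, "x": 0.111, "y": 0.002, "z": 0.19, "ax": 0, "ay": 0, "az": 0},
    {"grip": 1, "x": 0.111, "y": 0.002, "z": 0.19, "ax": 0, "ay": 0, "az": 0}
  ]
}}

```text
time: 12.75
tool_pos: [0.4843, -0.1505, 0.0608]
tcp_rot: [0.02, 3.137, 0.003]
wrist_force: [-0.8, 8.4, 7.7]
width: 0.409
grip_force: 61.9
```

{"method": "step_arm", "body": {
  "series": [
    {"grip": 1, "x": -0.01, "y": 0, "z": 0, "ax": 0, "ay": 0, "az": 0},
    {"grip": 1, "x": -0.02, "y": 0, "z": 0, "ax": 0, "ay": 0, "az": 0},
    {"grip": 1, "x": -0.03, "y": 0, "z": 0, "ax": 0, "ay": 0, "az": 0},
    {"grip": 1, "x": -0.04, "y": 0, "z": 0, "ax": 0, "ay": 0, "az": 0},
    {"grip": 1, "x": -0.05, "y": 0, "z": 0, "ax": 0, "ay": 0, "az": 0},
    {"grip": 1, "x": -0.06, "y": 0, "z": 0, "ax": 0, "ay": 0, "az": 0},
    {"grip": 1, "x": -0.065, "y": 0, "z": 0, "ax": 0, "ay": 0, "az": 0},
    {"grip": 1, "x": -0.07, "y": 0, "z": 0, "ax": 0, "ay": 0, "az": 0}
  ]
}}

```text
time: 13.55
tool_pos: [0.5178, -0.1503, 0.0608]
tcp_rot: [0.019, 3.14, 0.005]
wrist_force: [-5.8, 9.4, 11.8]
width: 0.406
grip_force: 62.4
```

{"method": "step_arm", "body": {
  "series": [
    {"grip": 1, "x": -0.004, "y": 0, "z": -0.004, "ax": 0, "ay": 0, "az": 0},
    {"grip": 1, "x": -0.008, "y": 0, "z": -0.004, "ax": 0, "ay": 0, "az": 0},
    {"grip": 1, "x": -0.012, "y": 0, "z": -0.004, "ax": 0, "ay": 0, "az": 0},
    {"grip": 1, "x": -0.012, "y": 0, "z": -0.004, "ax": 0, "ay": 0, "az": 0}
  ]
}}

```text
time: 13.95
tool_pos: [0.5223, -0.1502, 0.0608]
tcp_rot: [-0.019, -3.14, -0.005]
wrist_force: [-4.6, 7.6, 3.8]
width: 0.415
grip_force: 61.4
```

{"method": "step_arm", "body": {
  "series": [
    {"grip": 1, "x": -0.003, "y": 0, "z": 0, "ax": 0, "ay": 0, "az": 0},
    {"grip": 1, "x": -0.006, "y": 0, "z": 0, "ax": 0, "ay": 0, "az": 0},
    {"grip": 1, "x": -0.006, "y": 0, "z": 0, "ax": 0, "ay": 0, "az": 0}
  ]
}}

```text
time: 14.25
tool_pos: [0.5243, -0.1502, 0.0608]
tcp_rot: [-0.019, -3.138, -0.005]
wrist_force: [-7.5, 7.6, 5.1]
width: 0.407
grip_force: 61.7
```

{"method": "step_arm", "body": {
  "series": [
    {"grip": 1, "x": -0.004, "y": 0, "z": 0, "ax": 0, "ay": 0, "az": 0},
    {"grip": 1, "x": -0.008, "y": 0, "z": 0, "ax": 0, "ay": 0, "az": 0},
    {"grip": 1, "x": -0.008, "y": 0, "z": 0, "ax": 0, "ay": 0, "az": 0}
  ]
}}

```text
time: 14.55
tool_pos: [0.5243, -0.1502, 0.0607]
tcp_rot: [-0.017, -3.129, -0.006]
wrist_force: [-19.3, 6.3, 15.4]
width: 0.408
grip_force: 63.0
```

Run:
```python
from h import *
print(bot.read_state()['wrist_force'],bot.read_state()['tool_pos'])
w=imaging.read_camera('scene'); cv2.imwrite('pics/s8.png',cv2.resize(w['img'][80:200,100:280],(780,520),interpolation=cv2.INTER_CUBIC)[:,:,::-1])
```

```text
[-19.33419478   6.29359921  15.43586013] [ 0.52426822 -0.15017015  0.06073456]
```

View pics/s8.png

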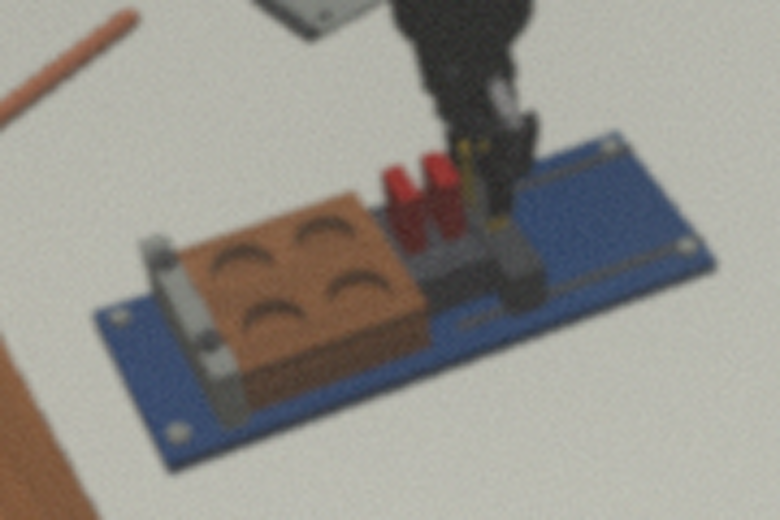

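Work, both plates (tabs at (405,210) and (442,195)) and jaw are closed up. The push stalled at 19 N at x = 0.524, as predicted. I'll ease off, release and retreat.

{"method": "step_arm", "body": {
  "series": [
    {"grip": 1, "x": 0.006, "y": 0, "z": -0.003, "ax": 0, "ay": 0, "az": 0},
    {"grip": -1, "x": 0.006, "y": 0, "z": -0.004, "ax": 0, "ay": 0, "az": 0},
    {"grip": -1, "x": 0.006, "y": 0, "z": -0.004, "ax": 0, "ay": 0, "az": 0},
    {"grip": -1, "x": 0.006, "y": 0, "z": -0.004, "ax": 0, "ay": 0, "az": 0},
    {"grip": -1, "x": 0.006, "y": 0, "z": -0.004, "ax": 0, "ay": 0, "az": 0},
    {"grip": -1, "x": 0.006, "y": 0, "z": -0.004, "ax": 0, "ay": 0, "az": 0},
    {"grip": -1, "x": 0.006, "y": 0, "z": -0.1, "ax": 0, "ay": 0, "az": 0},
    {"grip": -1, "x": 0.006, "y": 0, "z": -0.2, "ax": 0, "ay": 0, "az": 0},
    {"grip": -1, "x": 0.006, "y": 0, "z": -0.25, "ax": 0, "ay": 0, "az": 0},
    {"grip": -1, "x": 0.006, "y": 0, "z": -0.25, "ax": 0, "ay": 0, "az": 0},
    {"grip": -1, "x": 0.006, "y": 0, "z": -0.25, "ax": 0, "ay": 0, "az": 0}
  ]
}}

```text
time: 15.7
tool_pos: [0.5274, -0.1526, 0.1855]
tcp_rot: [0.019, 3.14, -0.001]
wrist_force: [-0.8, 0.4, -0.0]
width: 1.002
grip_force: 0.0
```

Run:
```python
from h import *
w=imaging.read_camera('wrist'); p0=[.524,-.152,-.012]; m=mask(w,*YEL,[HAND],p0,25); print(fit([(w,[HAND],m)],p0))
cv2.imwrite('pics/w9.png',w['img'][:,:,::-1])
```

```text
(array([ 0.52264852, -0.15008359,  0.04048204]), np.float64(18.977266311645508))
```

View pics/w9.png

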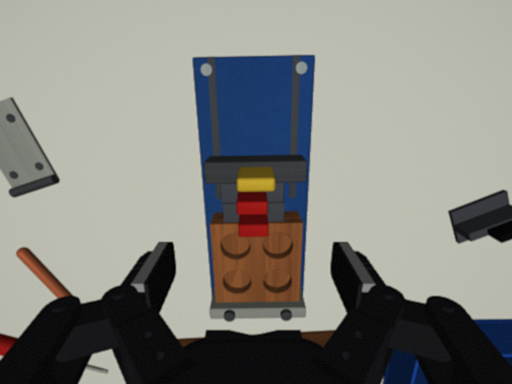

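The jaw (handle at (256,180)), both plates (tabs at (252,204) and (253,226)) and the work are in contact and square, and the gripper is clear. I'm handing the job in.

```bash
python3 -c "
from workcell import bot
print(bot.finish_job())"
```

```text
the job is handed in; nothing more can be done
None
```

I handed the job in at about 15.8 s: both plates stand upright and square in the gap, the jaw is closed snug on them (the push stalled at 19 N where expected), and the gripper is clear; no verdict came back.

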